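# Rinse a tumbler on the glass rinser

### The arm

A 7-joint arm with a two-finger parallel gripper is mounted at the origin on a cart in front of the work surface, level with it; the furniture and walls round the work are solid. World frame = base frame: x ahead of the robot, y to its left, z up, the work surface at z = 0. Lengths are in m, angles in rad, forces in N, time in s.
With the tool pointing down it reaches from about 0.4 to 0.875 m from the base axis. Payload 19.3 kg.
Tool frame: the origin (TCP) lies midway between the tips of the shut fingers; the grasp point (between the pads) lies 19 mm behind it; z points along the fingers, y is the line along which they close (so a half turn about z gives the same grasp; the last joint's range is limited). The gripper opens to 85 mm and grips with 20 to 120 N. Pads are 22 mm wide; open, the fingers measure 114 mm over their backs; the gripper's body (76 mm by 85 mm) begins 54 mm behind the grasp point. The pads swing forward as they close: fully open they stand 13 mm farther back than shut.
Start: joints at [-1.181, 0.521, -0.036, 1.599, 0.021, 1.021, -0.113], TCP at [0.277, 0.56, 0.231] pointing down, gripper open.
Joint ranges: [-2.91, 2.91], [-0.3, 2.13], [-1.5, 1.42], [0.17, 2.43], [-1.26, 4.41], [0.16, 1.93], [-2.52, 2.52]. Speed limits (rad/s): [1.89, 1.89, 2.39, 2.39, 3.01, 3.01, 3.01].

### API

Orientations are given as [roll, pitch, yaw] about the fixed x, y, z axes, in that order (R = Rz(yaw) Ry(pitch) Rx(roll)).
In Python, from workcell import bot gives the robot as it stands.
- The arm moves only by the tool move_arm, never from a script. Its argument "moves" is a list that holds one entry, the list of rows, each a list of 7 numbers: the opening, from 0 (shut) to 1 (fully open), then the shift along the tool's x, y, z in units of 1000 mm (1.0 is 1000 mm), then the turn, a rotation vector about the tool's x, y, z in units of 2 pi rad (1.0 is 2 pi rad). A call has 1 to 5 rows; each row is the pose to reach, as a shift and turn from the pose commanded when the call began, along the tool's axes at that moment, turning the shorter way round; what a row does not reach only later rows make up. A row lasts 1/10 s, in which the tool goes at most 50 mm and 8.59 degrees, less where a joint would pass 70% of its speed; a pose out of reach is approached as far as the arm can. A call with a number of a shift or a turn outside -1 to 1 is refused whole. A call with a gripper value outside its range is refused whole. The fingers move at their own pace and stop on an object; "force" is the grip in N (left out, the last holds). Time passes only in rows, so rows that repeat a pose let the fingers close. It gives the time, the measured TCP pose, the force, the opening and the grip force at its end, in the units of the state.
- bot.observe(): the state, without advancing time (a new reading comes with each control period).
- bot.grab_frame(name): name is "side" or "top"; returns the picture (400x640x3 uint8, red, green, blue); there is no depth.
- bot.camera_params(name): a dict with "vertical_fov" (degrees; the focal length in pixels is half the picture's height over the tangent of half this angle, whatever the lens; pixels are square), "cx", "cy" (the principal point, pixels), "R" (3x3) and "t" (3): a world point X has camera coordinates R X + t. Camera axes: x right, y down, z forward; pixel columns grow to the right and rows downward; lengths in m; the calibration is good to about 2 mm. A picture is of the moment at which its call begins. camera_params takes no time and is no camera call.
- bot.job_done(): hands the job in; it is judged then, once.
The state is a dict: "clock": time; "qpos": joint angles; "qd": joint speeds; "joint_efforts": joint torques, N m; "position": TCP position; "tool_rot": TCP orientation; "force": force on the tool from outside, world axes, zero at the start; "moment": the same for the moment, N m; "grip_width": finger opening in m; "finger_force": force on a finger pad.
Only numpy, scipy, OpenCV 4.12 (cv2) and the standard library are available. Lean on these libraries where they do the work, as an engineer would, in place of code of your own. Each camera call takes 0.05 s, during which the arm holds its last target. There are 200 camera calls.

### The job

Give the upside-down tumbler its rinse on the glass rinser: first open the stop tap by swinging its red lever round until it lies fully in line with the pipe, then take the tumbler, mouth down as it stands, and lower it centred over the black star so that its mouth goes round the nozzle. Gently press the star half-way down with it, about 7 of its 14 mm, so that it sprays without splashing over, keep it there for three seconds and finish like that, with the tumbler still in the gripper and the star still held half-way down. Do not tip the glass over or touch the rinser with the gripper while pressing, and leave the mug, the cup and the dish brush where they are.

Things in the scene. Friction and masses are not known exactly. Their poses are not given: they have to be found in the camera images.
- rinser: Glass rinser, fixed: a square stainless tray 170 x 170 mm, 34 mm high (rim 37), with a drip grid 27 mm above the worktop and a black star in the middle. Origin: middle of the tray at worktop height, z up. A copper supply pipe (14 mm thick, axis 18.5 mm up) leaves the middle of its +y side along +y, passes the tap and turns down into the worktop 196 mm from the middle of the tray.
- tap (a joint): Angle of the tap's red lever about its upright stem, rad. 0: shut, it points along the rinser's -x, square to the pipe; 1.571: open, at its stop, in line with the pipe, pointing along the rinser's +y, away from the tray. It opens clockwise seen from above, starts at 0 to 0.35, stays where it is left and takes 1 to 2 N. Push it with the fingertips or pinch it.
- tap_hinge (a point): Point on the axis of the tap's stem at half the height of the lever: 44.5 mm above the worktop, 150 mm from the middle of the tray along the rinser's +y. Axes as the rinser's. The brass valve body below is 25 mm wide, 36 mm long and 31 mm high; below the lever's grip, beside the pipe, is free space.
- tap_tip (a point): Point on the red lever's grip, 58 mm out from the stem, at half its height (44.5 mm above the worktop). The grip is 14 mm wide and 9 mm high (40 to 49 mm above the worktop) and reaches from 16 to 74 mm from the stem. The point's -x axis points outward along the lever.
- star (a joint): How far the star is pressed down, m: 0 up, 0.014 at its stop. A spring pushes it up: about 4 N to start it, about 6 N at 7 mm, about 8 N at the stop.
- star_top (a point): Centre of the black star at the top of its arms, 50 mm above the worktop when up; it goes straight down with the star. Six flat arms 9 mm wide reach 48 mm from the centre; the tumbler's rim rests on them. The round nozzle in the middle is 38 mm across; its dome stands 10 mm above the arms, inside the tumbler's mouth.
- tumbler_mid (a point): Centre, half-way up, of the clear glass tumbler that stands upside down on the worktop, the only inverted glass (loose, about 0.16 kg), 98 mm high. The mouth, now below, is 62 mm across outside and about 50 mm inside; the base, now on top, 53 mm; straight taper between. Its z axis runs from base to mouth, so it points down.
- tumbler_mouth (a point): Centre of the tumbler's mouth, level with its rim, 49 mm below its centre as it stands. Note for the arm: a wall cabinet hangs over the back of the worktop left of the rinser, its underside 0.57 m up, its front edge 0.64 m ahead of the robot; keep the wrist clear of it.
- mug_mid (a point): Centre of the bounding box of the patterned white mug with a handle (73 x 106 x 92 mm), standing near the tumbler; a bystander.
- cup_mid (a point): Centre of the bounding box of the small white cup with a handle (71 x 97 x 58 mm), standing near the tumbler; a bystander.
- brush: Green dish brush, 269 mm long, 36 mm wide, 62 mm high, lying on the right beyond the rinser; a bystander. Origin under its centre, its length along its y axis.
There are look-alikes about, which are no part of the job. What is shaped like the part that bears tumbler_mid but orange is not meant.

How it is judged:
By the outcome, as a careful person would: the job done as asked, in the order asked, and still so for the second after the job is handed in, while the arm keeps its last pose, push and grip.
It also fails if it takes over 61 s, if anything falls off the work surface, if the arm or the gripper's body presses on something with over 40 N, if the wrist force passes 120 N, or if a joint passes its speed limit or range.

## Working session

There is one attempt and no reset: what is moved stays moved. The work goes in short steps, Python scripts to look and compute and a tool call to move; the robot and the scene stay as the last step left them, time stands still between calls to the robot, and variables do not carry over. Pictures are saved under pics/ and viewed, at most 10 in all, crops included, and the job is handed in when it is done.

Besides the shell and the picture viewer there is one more tool, called after "Request:" as a command line: name --argument value ..., lists and objects as JSON in quotes. move_arm: Moves the arm, as the interface text tells. Shifts and turns lie within -1 to 1; 1 stands for 1000 mm of shift or 2 pi rad of turn. Its arguments: {"type":"object","properties":{"moves":{"type":"array"},"force":{"type":"number"}},"required":["moves"]}

```bash
mkdir -p pics
python3 - <<'E'
from workcell import bot
import cv2,numpy as np
s=bot.observe(); print(s['clock'],s['position'],s['tool_rot'],s['grip_width'],s['force'])
for n in('side','top'):
    f=bot.grab_frame(n); cv2.imwrite(f'pics/{n}0.png',f[:,:,::-1]); 
    p=bot.camera_params(n); print(n,p)
E
```

```text
0.0 [0.27725364 0.55974992 0.23072861] [-3.14045135e+00  1.12498057e-04  2.68179195e+00] 0.08519185897281382 [ 0.35007163  0.46404635 -0.16663866]
side {'vertical_fov': 55.229777363925955, 'cx': 325.21194116936346, 'cy': 198.42921387733287, 'R': array([[ 0.97361613, -0.22818222,  0.00212111],
       [-0.11288476, -0.48969741, -0.86455392],
       [ 0.19831453,  0.8415042 , -0.50253559]]), 't': array([-0.45934898,  0.09347161,  1.24438344])}
top {'vertical_fov': 52.05101675502558, 'cx': 326.048283417497, 'cy': 195.12076903528285, 'R': array([[-0.01380821, -0.99988108, -0.00686786],
       [-0.99668433,  0.01431422, -0.08009656],
       [ 0.08018534,  0.0057391 , -0.99676345]]), 't': array([-0.0653692 ,  0.47176882,  1.3170167 ])}
```

View pics/side0.png

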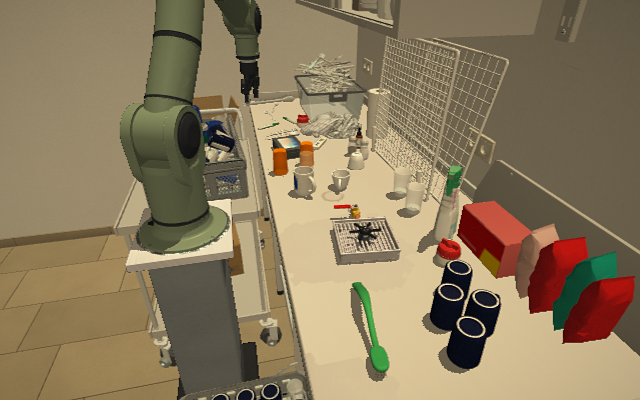

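View pics/top0.png

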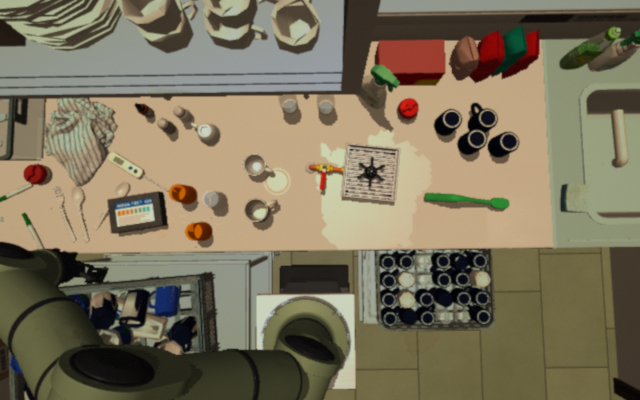

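The side view shows the rinser at about (366,240), the red lever at (343,207), and the mug and cup at (304,180) and (341,180). In the top view the rinser is at (371,173), the lever at (322,182), and possible clear glasses are at (213,199), (276,181), (290,104) and (326,104). I'll zoom in on these.

Run:
```python
import cv2,numpy as np
a=cv2.imread('pics/side0.png')[130:270,260:440]; b=cv2.imread('pics/top0.png')[85:255,170:410]
cv2.imwrite('pics/c1.png',cv2.resize(a,None,fx=4.2,fy=4.2,interpolation=cv2.INTER_CUBIC))
cv2.imwrite('pics/c2.png',cv2.resize(b,None,fx=3.3,fy=3.3,interpolation=cv2.INTER_CUBIC))
```

```text
(no output)
```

View pics/c1.png

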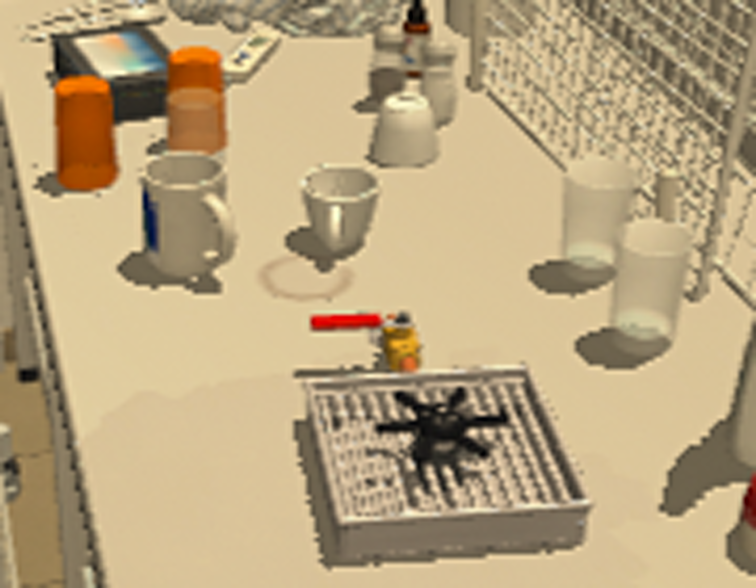

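View pics/c2.png

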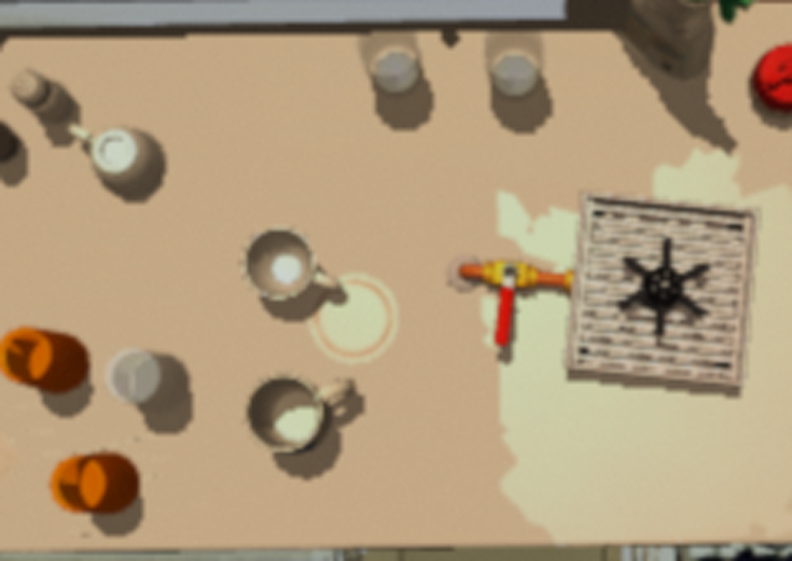

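The tumbler is the clear one whose base is at c2 (135,376), top (211,199). In the side view it stands in front of the far orange one at c1 (196,97), side (307,153). The two glasses at the back are upright, and the ring at c2 (353,317) is flat on the worktop. Next I'll measure.

```bash
cat > h.py <<'E'
import cv2,numpy as np
def cam(n):
    from workcell import bot
    p=bot.camera_params(n); f=200/np.tan(np.radians(p['vertical_fov']/2))
    return f,p['cx'],p['cy'],np.array(p['R']),np.array(p['t'])
def ray(c,u,v):
    f,cx,cy,R,t=c; d=R.T@np.array([(u-cx)/f,(v-cy)/f,1]); return -R.T@t,d/np.linalg.norm(d)
def plane(c,uv,z):
    o,d=ray(c,*uv); return o+d*(z-o[2])/d[2]
def tri(c1,p1,c2,p2):
    o1,d1=ray(c1,*p1);o2,d2=ray(c2,*p2)
    s=np.linalg.lstsq(np.c_[d1,-d2],o2-o1,rcond=None)[0]
    a=o1+s[0]*d1;b=o2+s[1]*d2; return (a+b)/2,np.linalg.norm(a-b)
def proj(c,X):
    f,cx,cy,R,t=c; q=R@np.array(X)+t; return np.array([f*q[0]/q[2]+cx,f*q[1]/q[2]+cy])
E
python3 - <<'E'
from h import *
np.set_printoptions(precision=4,suppress=True)
T=cam('top');S=cam('side'); print('C',ray(T,0,0)[0],ray(S,0,0)[0])
t=cv2.imread('pics/top0.png').astype(int); s=cv2.imread('pics/side0.png').astype(int)
def mask(im,box,fn):
    x0,x1,y0,y1=box; m=np.zeros(im.shape[:2],np.uint8); m[y0:y1,x0:x1]=fn(im[y0:y1,x0:x1]); return m
def rect(m):
    p=cv2.findNonZero(m); return cv2.minAreaRect(p),p.reshape(-1,2).mean(0),len(p)
red=lambda i:(i[...,2]>150)&(i[...,1]<60)&(i[...,0]<60)
blk=lambda i:i.max(2)<60
L=rect(mask(t,(310,335,165,200),red)); print('lever top',L)
for c in cv2.boxPoints(L[0]): print(plane(T,c,.049))
L2=rect(mask(s,(325,360,195,215),red)); print('lever side',L2)
print('lever tri',tri(T,L[1],S,L2[1]))
# tray: orange pipe + star
st=rect(mask(t,(355,390,155,192),blk)); print('star top',st,plane(T,st[1],.052))
ss=rect(mask(s,(345,388,218,250),blk)); print('star side',ss); print(tri(T,st[1],S,ss[1]))
yel=lambda i:(i[...,2]-i[...,0]>90)&(i[...,1]>80)
org=lambda i:(i[...,2]-i[...,0]>70)
# tray by c2 corners
for z in(.037,.034):
  P=np.array([plane(T,(170+(u)/3.3,85+(v)/3.3),z) for u,v in((585,193),(757,210),(742,392),(567,375))]); print(z,P,P.mean(0))
  e=[P[(i+1)%4]-P[i] for i in range(4)]; print([np.degrees(np.arctan2(q[1],q[0])).round(1) for q in e],[np.linalg.norm(q).round(4) for q in e])
for i,(a,b) in enumerate([((310,345,160,175),org)]):
  m=mask(t,a,b); y,x=np.nonzero(m); print('pipe',[(u,y[x==u].mean().round(1)) for u in np.unique(x)])
# tumbler row profiles
print('tumb rows'); 
for y in range(186,216,2): print(y,' '.join(f'{v:3d}' for v in t[y,198:236].sum(1)//3))
print('sat'); 
for y in range(186,216,2): print(y,' '.join(f'{v:3d}' for v in (t[y,198:236,2]-t[y,198:236,0])))
E
```

```text
C [ 0.3637 -0.0797  1.3501] [ 0.211  -1.1062  0.7071]
lever top (((322.4923095703125, 180.56155395507812), (3.348937749862671, 16.868722915649414), 7.125016689300537), array([322.4364, 180.6182]), 55)
[ 0.4891 -0.0525  0.049 ]
[ 0.5429 -0.0599  0.049 ]
[ 0.5414 -0.0705  0.049 ]
[ 0.4876 -0.0631  0.049 ]
lever side (((342.0, 206.0), (16.0, 2.0), 0.0), array([341.4222, 205.9556]), 45)
lever tri (array([ 0.5141, -0.061 ,  0.0467]), np.float64(0.002506886116239918))
star top (((370.8270568847656, 171.73782348632812), (26.614768981933594, 23.60038948059082), 36.02737045288086), array([370.2146, 172.122 ]), 205) [ 0.5397 -0.2142  0.052 ]
star side (((364.5000305175781, 230.50001525878906), (25.7686710357666, 28.57979965209961), 38.65980529785156), array([364.5702, 232.5083]), 242)
(array([ 0.542 , -0.2155,  0.0407]), np.float64(0.0015374625556944226))
0.037 [[ 0.6366 -0.1434  0.037 ]
 [ 0.6171 -0.312   0.037 ]
 [ 0.4383 -0.2924  0.037 ]
 [ 0.4573 -0.1226  0.037 ]] [ 0.5373 -0.2176  0.037 ]
[np.float64(-96.6), np.float64(173.7), np.float64(83.6), np.float64(-6.6)] [np.float64(0.1697), np.fl
[... 5575 characters left out ...]
  30  31  30  31  30  30  30  30  30  33  35  51  60  61  62  62  62  61  62
208  61  61  62  62  61  62  62  62  62  61  61  60  57  49  34  31  30  31  31  32  31  31  31  30  32  31  33  34  34  36  51  59  61  61  62  62  61  62
210  62  61  62  61  62  62  62  61  62  61  61  62  61  60  57  43  35  33  32  31  33  32  32  32  34  34  34  34  35  37  50  61  62  61  61  61  61  62
212  62  62  62  61  61  62  61  60  61  61  60  61  62  62  61  53  38  33  33  34  35  35  34  33  33  34  34  34  35  44  55  61  60  62  61  62  62  62
214  62  61  61  62  61  61  61  61  61  62  61  62  61  61  61  60  53  37  35  34  34  33  34  34  33  34  35  38  51  60  62  62  62  60  61  62  60  62
```

```bash
cat >> h.py <<'E'
from scipy.spatial.transform import Rotation as Ro
def go(*tg):
    """targets (x,y,z,yaw_deg), tool down -> tool-frame shift (1000mm) and turn (2pi)"""
    from workcell import bot
    s=bot.observe(); R0=Ro.from_euler('xyz',s['tool_rot']); p=np.array(s['position'])
    print('t',round(s['clock'],2),'p',p.round(4),'rot',np.degrees(s['tool_rot']).round(1),'F',np.round(s['force'],1),'w',round(s['grip_width'],4),'q',np.round(s['qpos'],2))
    for g in tg:
        d=R0.inv().apply(np.array(g[:3])-p); r=(R0.inv()*Ro.from_euler('xyz',[180,0,g[3]],degrees=True)).as_rotvec()/(2*np.pi)
        print(g,'->',d.round(4).tolist(),r.round(4).tolist())
H=np.array([.558,-.067]); YAW=173.6
def lev(th,s,r=.055,z=.034):
    f=np.radians(YAW)-th; l=np.array([np.cos(f),np.sin(f)]); p=np.array([np.sin(f),-np.cos(f)])
    q=H+r*l-s*p; return (round(q[0],4),round(q[1],4),z,round(np.degrees(f),1))
E
python3 - <<'E'
from h import *
np.set_printoptions(precision=4,suppress=True)
T=cam('top');S=cam('side')
print('tumbler',plane(T,(210,198.8),.098),tri(T,(210,198.8),S,(306.7,153.1)))
for n,(u,v) in dict(o1=(25,355),o2=(92,483),mug=(285,412)).items(): print(n,plane(T,(170+u/3.3,85+v/3.3),.095))
print('proj side of tumbler top', proj(S,plane(T,(210,198.8),.098)))
print(lev(.02,.035))
go((.499,-.094,.20,172),(.38,.25,.23,172))
E
```

```text
tumbler [0.4582 0.284  0.098 ] (array([0.4603, 0.2842, 0.0963]), np.float64(0.00391430697126959))
o1 [0.4791 0.3852 0.095 ]
o2 [0.3591 0.3211 0.095 ]
mug [0.4224 0.142  0.095 ]
proj side of tumbler top [305.7001 152.7875]
(np.float64(0.4989), np.float64(-0.0945), 0.034, np.float64(172.5))
t 0.1 p [0.2773 0.5598 0.2308] rot [-179.9    0.   153.7] F [ 0.1 -0.3  0.6] w 0.0858 q [-1.18  0.52 -0.04  1.6   0.02  1.02 -0.11]
(0.499, -0.094, 0.2, 172) -> [-0.4889, -0.4875, 0.0313] [-0.0002, -0.0, -0.051]
(0.38, 0.25, 0.23, 172) -> [-0.2296, -0.232, 0.001] [-0.0002, -0.0, -0.051]
```

Request:
move_arm --moves '[[[0,-0.23,-0.232,0,0,0,-0.051],[0,-0.23,-0.232,0,0,0,-0.051],[0,-0.23,-0.232,0,0,0,-0.051],[0,-0.23,-0.232,0,0,0,-0.051],[0,-0.23,-0.232,0,0,0,-0.051]]]' --force 40

```text
clock: 0.6
position: [0.3565, 0.3207, 0.2312]
tool_rot: [-3.141, -0.0, 3.002]
force: [1.9, 1.0, 0.0]
grip_width: 0.0125
finger_force: 0.0
```

```bash
python3 -c "
from h import *
go((.499,-.094,.15,172),(.38,.25,.23,172))"
```

```text
t 0.6 p [0.3565 0.3207 0.2312] rot [-180.   -0.  172.] F [1.9 1.  0. ] w 0.0125 q [-0.79  0.29 -0.08  1.97  0.03  0.88  0.55]
(0.499, -0.094, 0.15, 172) -> [-0.1987, -0.3909, 0.0812] [-0.0, -0.0, 0.0]
(0.38, 0.25, 0.23, 172) -> [-0.0331, -0.0668, 0.0012] [-0.0, -0.0, 0.0]
```

Request:
move_arm --moves '[[[0,-0.199,-0.391,0.03,0,0,0],[0,-0.199,-0.391,0.03,0,0,0],[0,-0.199,-0.391,0.03,0,0,0],[0,-0.199,-0.391,0.03,0,0,0],[0,-0.199,-0.391,0.03,0,0,0]]]'

```text
clock: 1.1
position: [0.4376, 0.085, 0.2142]
tool_rot: [3.141, 0.0, 3.002]
force: [1.2, 1.5, 0.0]
grip_width: -0.0005
finger_force: 0.0
```

```bash
python3 -c "
from h import *
go((.499,-.094,.10,172))"
```

```text
t 1.1 p [0.4376 0.085  0.2142] rot [180.   0. 172.] F [1.2 1.5 0. ] w -0.0005 q [-0.36  0.26  0.05  2.07 -0.02  0.81  1.12]
(0.499, -0.094, 0.1, 172) -> [-0.0856, -0.1688, 0.1142] [0.0, 0.0, 0.0001]
```

Request:
move_arm --moves '[[[0,-0.086,-0.169,0.08,0,0,0],[0,-0.086,-0.169,0.08,0,0,0],[0,-0.086,-0.169,0.08,0,0,0],[0,-0.086,-0.169,0.08,0,0,0],[0,-0.086,-0.169,0.114,0,0,0]]]'

```text
clock: 1.6
position: [0.501, -0.098, 0.1005]
tool_rot: [-3.14, 0.004, 2.996]
force: [0.4, 1.3, -1.1]
grip_width: 0.0002
finger_force: 0.0
```

Run:
```python
from h import *
from workcell import bot
go((.499,-.094,.034,172.4))
a=bot.grab_frame('side')[170:270,290:420,::-1]; b=bot.grab_frame('top')[130:220,290:400,::-1]
im=np.hstack([cv2.resize(a,(400,308),interpolation=2),cv2.resize(b,(376,308),interpolation=2)]); cv2.imwrite('pics/p1.png',im)
```

```text
t 1.6 p [ 0.501  -0.098   0.1005] rot [-179.9    0.2  171.7] F [ 0.4  1.3 -1.1] w 0.0002 q [ 0.01  0.54  0.08  2.02 -0.07  0.59  1.57]
(0.499, -0.094, 0.034, 172.4) -> [0.0028, 0.0038, 0.0664] [-0.0003, 0.0006, -0.002]
```

View pics/p1.png

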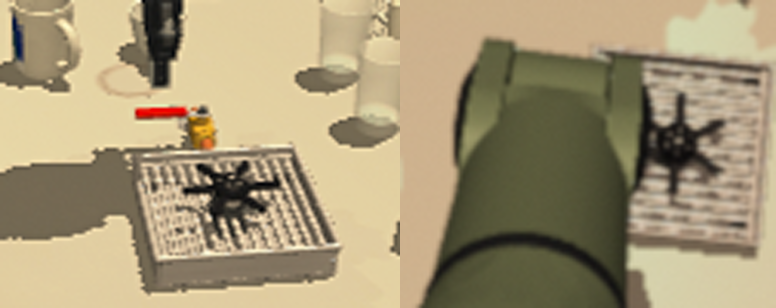

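The finger hangs over the gap behind the lever, with its tip at (160,80) in the left half and the lever at (160,112). The arm hides the tap in the top view. I'm going down beside the lever.

Request:
move_arm --moves '[[[0,0.001,0.002,0.04,0,0,0],[0,0.002,0.003,0.066,0,0,0],[0,0.002,0.003,0.066,0,0,0]]]'

```text
clock: 2.0
position: [0.4961, -0.0878, 0.0329]
tool_rot: [3.141, -0.004, 3.004]
force: [-0.5, -0.3, 0.9]
grip_width: 0.0
finger_force: 0.0
```

```bash
python3 -c "
from h import *
go(*[lev(t,.018) for t in(0.1,.25,.4,.55,.7)])"
```

```text
t 2.0 p [ 0.4961 -0.0878  0.0329] rot [180.   -0.2 172.1] F [-0.5 -0.3  0.9] w 0.0 q [ 0.01  0.66  0.06  2.05 -0.09  0.44  1.57]
(np.float64(0.5004), np.float64(-0.073), 0.034, np.float64(167.9)) -> [-0.0022, 0.0152, -0.0011] [0.0, -0.0007, 0.0117]
(np.float64(0.5002), np.float64(-0.0644), 0.034, np.float64(159.3)) -> [-0.0008, 0.0237, -0.0011] [-0.0, -0.0007, 0.0355]
(np.float64(0.5012), np.float64(-0.0558), 0.034, np.float64(150.7)) -> [-0.0006, 0.0324, -0.0011] [-0.0001, -0.0006, 0.0594]
(np.float64(0.5035), np.float64(-0.0474), 0.034, np.float64(142.1)) -> [-0.0018, 0.041, -0.0011] [-0.0001, -0.0006, 0.0833]
(np.float64(0.5071), np.float64(-0.0395), 0.034, np.float64(133.5)) -> [-0.0042, 0.0493, -0.0011] [-0.0002, -0.0006, 0.1072]
```

Request:
move_arm --moves '[[[0,-0.002,0.015,-0.001,0,0,0.012],[0,-0.001,0.024,-0.001,0,0,0.0355],[0,-0.001,0.0325,-0.001,0,0,0.059],[0,-0.002,0.041,-0.001,0,0,0.083],[0,-0.004,0.049,-0.001,0,0,0.107]]]'

```text
clock: 2.5
position: [0.5091, -0.0399, 0.0376]
tool_rot: [3.139, 0.0, 2.326]
force: [-1.9, -1.9, 0.8]
grip_width: 0.0002
finger_force: 0.9
```

```bash
python3 -c "
from h import *
go(*[lev(t,.018) for t in(.85,1.0,1.15,1.3,1.4,1.57)])"
```

```text
t 2.5 p [ 0.5091 -0.0399  0.0376] rot [179.9   0.  133.3] F [-1.9 -1.9  0.8] w 0.0002 q [-0.22  0.67  0.24  2.04 -0.34  0.47  1.04]
(np.float64(0.5118), np.float64(-0.0322), 0.034, np.float64(124.9)) -> [0.0038, 0.0072, 0.0036] [0.0004, 0.0, 0.0233]
(np.float64(0.5175), np.float64(-0.0257), 0.034, np.float64(116.3)) -> [0.0046, 0.0158, 0.0036] [0.0004, -0.0, 0.0471]
(np.float64(0.5241), np.float64(-0.0201), 0.034, np.float64(107.7)) -> [0.0042, 0.0245, 0.0036] [0.0004, -0.0, 0.071]
(np.float64(0.5315), np.float64(-0.0155), 0.034, np.float64(99.1)) -> [0.0024, 0.033, 0.0037] [0.0004, -0.0001, 0.0949]
(np.float64(0.5368), np.float64(-0.0132), 0.034, np.float64(93.4)) -> [0.0005, 0.0385, 0.0037] [0.0004, -0.0001, 0.1108]
(np.float64(0.5462), np.float64(-0.0103), 0.034, np.float64(83.6)) -> [-0.0039, 0.0473, 0.0037] [0.0003, -0.0001, 0.138]
```

Request:
move_arm --moves '[[[0,0.004,0.007,0.003,0,0,0.023],[0,0.0045,0.016,0.003,0,0,0.047],[0,0.004,0.0245,0.003,0,0,0.071],[0,0.0025,0.033,0.003,0,0,0.095],[0,0.0005,0.0385,0.003,0,0,0.111]]]'

```text
clock: 3.0
position: [0.5368, -0.012, 0.0345]
tool_rot: [3.14, -0.003, 1.63]
force: [-1.9, 0.4, 0.4]
grip_width: -0.0001
finger_force: 0.9
```

```bash
python3 -c "
from h import *
go(*[lev(t,.018) for t in(1.5,1.57)]+[lev(1.57,s) for s in (.015,.012,.009)])"
```

```text
t 3.0 p [ 0.5368 -0.012   0.0345] rot [179.9  -0.2  93.4] F [-1.9  0.4  0.4] w -0.0001 q [-0.39  0.74  0.43  1.98 -0.58  0.54  0.51]
(np.float64(0.5423), np.float64(-0.0113), 0.034, np.float64(87.7)) -> [0.0003, 0.0055, 0.0005] [0.0002, -0.0005, 0.0158]
(np.float64(0.5462), np.float64(-0.0103), 0.034, np.float64(83.6)) -> [0.0011, 0.0095, 0.0005] [0.0002, -0.0005, 0.0272]
(np.float64(0.5492), np.float64(-0.0107), 0.034, np.float64(83.6)) -> [0.0005, 0.0125, 0.0005] [0.0002, -0.0005, 0.0272]
(np.float64(0.5522), np.float64(-0.011), 0.034, np.float64(83.6)) -> [0.0001, 0.0154, 0.0005] [0.0002, -0.0005, 0.0272]
(np.float64(0.5551), np.float64(-0.0113), 0.034, np.float64(83.6)) -> [-0.0004, 0.0183, 0.0005] [0.0002, -0.0005, 0.0272]
```

Request:
move_arm --moves '[[[0,0.0005,0.005,0,0,0,0.016],[0,0.001,0.0095,0,0,0,0.027],[0,0.0005,0.0115,0,0,0,0.027],[0,0.0005,0.0115,0,0,0,0.027]]]'

```text
clock: 3.4
position: [0.5457, -0.0104, 0.0341]
tool_rot: [-3.138, -0.004, 1.466]
force: [-14.5, 3.6, 9.9]
grip_width: -0.0004
finger_force: 7.6
```

```bash
python3 -c "
from h import *
go(*[lev(1.57,s) for s in (.015,.012,.009)])"
```

```text
t 3.4 p [ 0.5457 -0.0104  0.0341] rot [-179.8   -0.2   84. ] F [-14.5   3.6   9.9] w -0.0004 q [-0.42  0.76  0.48  1.96 -0.63  0.58  0.38]
(np.float64(0.5492), np.float64(-0.0107), 0.034, np.float64(83.6)) -> [0.0001, 0.0035, 0.0001] [-0.0006, -0.0007, 0.0011]
(np.float64(0.5522), np.float64(-0.011), 0.034, np.float64(83.6)) -> [0.0001, 0.0065, 0.0001] [-0.0006, -0.0007, 0.0011]
(np.float64(0.5551), np.float64(-0.0113), 0.034, np.float64(83.6)) -> [0.0001, 0.0095, 0.0] [-0.0006, -0.0007, 0.0011]
```

The finger is at the stop with 14 N. I'll back off, rise and look.

Request:
move_arm --moves '[[[0,0,-0.015,0,0,0,0],[0,0,-0.025,0,0,0,0],[0,0,-0.025,-0.05,0,0,0],[0,0,-0.025,-0.1,0,0,0],[1,0,-0.025,-0.15,0,0,0]]]'

```text
clock: 3.9
position: [0.5219, -0.0097, 0.1853]
tool_rot: [-3.141, -0.002, 1.465]
force: [0.9, 0.7, 0.2]
grip_width: 0.0132
finger_force: 0.0
```

```bash
python3 -c "
from h import *
go((.459,.284,.19,115),(.459,.284,.04,115))"
```

```text
t 3.9 p [ 0.5219 -0.0097  0.1853] rot [-1.80e+02 -1.00e-01  8.39e+01] F [0.9 0.7 0.2] w 0.0132 q [-0.6   0.52  0.7   1.94 -0.44  0.84  0.24]
(0.459, 0.284, 0.19, 115) -> [0.2854, -0.0937, -0.0042] [0.0001, -0.0003, -0.0864]
(0.459, 0.284, 0.04, 115) -> [0.2851, -0.0936, 0.1458] [0.0001, -0.0003, -0.0864]
```

Request:
move_arm --moves '[[[1,0.285,-0.094,-0.004,0,0,-0.086],[1,0.285,-0.094,-0.004,0,0,-0.086],[1,0.285,-0.094,-0.004,0,0,-0.086],[1,0.285,-0.094,-0.004,0,0,-0.086],[1,0.285,-0.094,-0.004,0,0,-0.086]]]'

```text
clock: 4.4
position: [0.4687, 0.2366, 0.1874]
tool_rot: [3.14, -0.002, 2.009]
force: [1.2, -0.0, 0.3]
grip_width: 0.0844
finger_force: 0.0
```

Run:
```python
from h import *
from workcell import bot
go((.459,.284,.19,115),(.459,.284,.04,115))
t=bot.grab_frame('top')[:,:,::-1]; cv2.imwrite('pics/top2.png',t)
s=bot.grab_frame('side')[:,:,::-1]; cv2.imwrite('pics/side2.png',s)
i=t.astype(int)[150:205,295:400]; m=((i[...,2]>150)&(i[...,1]<60)&(i[...,0]<60)).astype(np.uint8)
p=cv2.findNonZero(m); 
if p is not None: p=p.reshape(-1,2)+[295,150]; print(len(p),p.min(0),p.max(0))
T=cam('top'); vx,vy,x0,y0=cv2.fitLine(p.astype(np.float32),1,0,.01,.01).ravel()
a=plane(T,(x0-8*vx,y0-8*vy),.049);b=plane(T,(x0+8*vx,y0+8*vy),.049); print('lever dir',np.degrees(np.arctan2(b[1]-a[1],b[0]-a[0])),a,b)
cv2.imwrite('pics/p2.png',np.hstack([cv2.resize(t[85:255,170:410],None,fx=2,fy=2),cv2.resize(s[110:280,260:420],None,fx=2,fy=2)]))
```

```text
t 4.4 p [0.4687 0.2366 0.1874] rot [ 1.799e+02 -1.000e-01  1.151e+02] F [ 1.2 -0.   0.3] w 0.0844 q [-0.99  0.48  0.56  1.93 -0.34  0.83  0.19]
(0.459, 0.284, 0.19, 115) -> [0.0471, 0.0113, -0.0025] [0.0002, -0.0004, 0.0003]
(0.459, 0.284, 0.04, 115) -> [0.0467, 0.0111, 0.1475] [0.0002, -0.0004, 0.0003]
55 [302 164] [318 167]
lever dir -95.65665352033008 [ 0.56524743 -0.01595354  0.049     ] [ 0.56018922 -0.06702116  0.049     ]
```

View pics/p2.png

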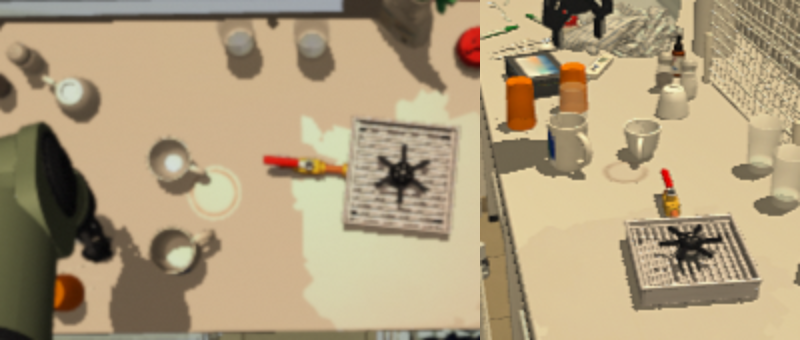

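The lever lies in line with the pipe, running from (268,160) to (315,167) in the left half. The tumbler is still in front of the far orange one at (573,97) on the right, and the other things haven't moved. I'm going to grasp.

Request:
move_arm --moves '[[[1,0.047,0.011,0,0,0,0],[1,0.047,0.011,0.02,0,0,0],[1,0.047,0.011,0.06,0,0,0]]]'

```text
clock: 4.8
position: [0.4605, 0.2841, 0.128]
tool_rot: [3.136, -0.003, 2.008]
force: [0.9, 0.6, -0.6]
grip_width: 0.0855
finger_force: 0.0
```

Run:
```python
from h import *
go((.459,.284,.04,115))
T=cam('top');S=cam('side')
t=cv2.imread('pics/top2.png'); s=cv2.imread('pics/side2.png')
for n,im,c,(x0,x1,y0,y1) in(('top',t,T,(352,392,152,194)),('side',s,S,(345,390,216,252))):
    m=(im.max(2)<75).astype(np.uint8)*0+0
    m[y0:y1,x0:x1]=(im[y0:y1,x0:x1].max(2)<75)
    k,l,st,ce=cv2.connectedComponentsWithStats(m); j=1+st[1:,4].argmax(); p=cv2.findNonZero((l==j).astype(np.uint8))
    (cx,cy),r=cv2.minEnclosingCircle(p); print(n,st[j],ce[j],(cx,cy),r)
    if n=='top': print(plane(c,(cx,cy),.05),plane(c,ce[j],.052), r/410*1.3)
for X in((.541,-.216,.05),(.5435,-.216,.05)):print(proj(T,X),proj(S,X))
cv2.imwrite('pics/p3.png',np.hstack([cv2.resize(t[150:196,348:396],None,fx=8,fy=8,interpolation=2),cv2.resize(s[210:256,342:392],None,fx=8,fy=8,interpolation=2)]))
```

```text
t 4.8 p [0.4605 0.2841 0.128 ] rot [179.7  -0.2 115. ] F [ 0.9  0.6 -0.6] w 0.0855 q [-1.02  0.58  0.5   1.94 -0.42  0.72  0.16]
(0.459, 0.284, 0.04, 115) -> [0.0003, -0.0019, 0.088] [0.0008, -0.0005, 0.0001]
top [358 158  26  28 229] [370.4628821  172.00436681] (370.6084289550781, 171.2259063720703) 13.867786407470703
[ 0.54286758 -0.21569157  0.05      ] [ 0.54009511 -0.21496181  0.052     ] 0.04397103007246808
side [350 222  31  25 267] [364.52808989 232.7340824 ] (365.1853332519531, 231.3900909423828) 15.197680473327637
[370.71812823 171.8040643 ] [364.20993047 230.13901063]
[370.7004926  171.02826436] [365.0055941  230.03107391]
```

View pics/p3.png

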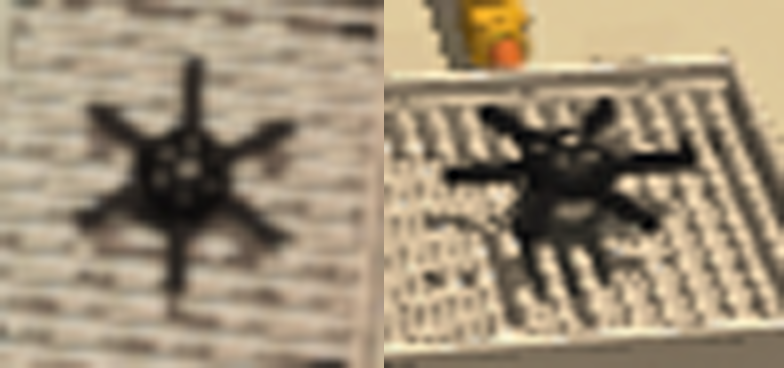

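The star's arm tips give its centre at top (370.8,171.2) and side (364.9,230.3). That puts the star at about (0.543,-0.216). I'm going down to grasp.

Request:
move_arm --moves '[[[1,0,-0.001,0.03,0,0,0],[1,0,-0.001,0.06,0,0,0],[1,0,-0.001,0.088,0,0,0],[1,0,-0.001,0.088,0,0,0],[1,0,-0.001,0.088,0,0,0]]]'

```text
clock: 5.3
position: [0.4594, 0.281, 0.0389]
tool_rot: [3.141, -0.001, 2.004]
force: [0.0, -0.3, 0.8]
grip_width: 0.0856
finger_force: 0.0
```

```bash
python3 -c "
from h import *
go((.459,.284,.04,115))"
```

```text
t 5.3 p [0.4594 0.281  0.0389] rot [180.   -0.  114.8] F [ 0.  -0.3  0.8] w 0.0856 q [-0.93  0.72  0.39  1.97 -0.51  0.54  0.24]
(0.459, 0.284, 0.04, 115) -> [0.0028, 0.0009, -0.0011] [0.0, -0.0001, -0.0004]
```

Request:
move_arm --moves '[[[0.8,0.003,0.001,-0.001,0,0,0],[0.72,0.003,0.001,-0.001,0,0,0],[0.68,0.003,0.001,-0.001,0,0,0],[0.6,0.003,0.001,-0.001,0,0,0],[0.5,0.003,0.001,-0.001,0,0,0]]]' --force 40

```text
clock: 5.8
position: [0.4591, 0.2847, 0.0397]
tool_rot: [3.14, -0.001, 2.005]
force: [-4.0, 0.2, 16.4]
grip_width: 0.0555
finger_force: 39.1
```

Request:
move_arm --moves '[[[0.4,0,0,0,0,0,0],[0.4,0,0,0,0,0,0],[0.4,0,0,0,0,0,0]]]'

```text
clock: 6.1
position: [0.4591, 0.2846, 0.0397]
tool_rot: [3.14, -0.001, 2.005]
force: [-3.4, 0.6, 17.0]
grip_width: 0.0556
finger_force: 39.1
```

```bash
python3 -c "
from h import *
go((.459,.284,.04,115))"
```

```text
t 6.1 p [0.4591 0.2846 0.0397] rot [ 1.799e+02 -1.000e-01  1.149e+02] F [-3.4  0.6 17. ] w 0.0556 q [-0.94  0.72  0.39  1.97 -0.51  0.54  0.24]
(0.459, 0.284, 0.04, 115) -> [-0.0005, -0.0004, -0.0003] [0.0002, -0.0002, -0.0004]
```

Request:
move_arm --moves '[[[0.4,0,0,-0.03,0,0,0],[0.4,0,0,-0.07,0,0,0],[0.4,0,0,-0.11,0,0,0],[0.4,0,0,-0.15,0,0,0],[0.4,0,0,-0.15,0,0,0]]]'

```text
clock: 6.6
position: [0.4606, 0.2849, 0.1933]
tool_rot: [3.135, -0.002, 2.004]
force: [0.0, 0.5, -1.5]
grip_width: 0.055
finger_force: 45.3
```

```bash
python3 -c "
from h import *
go((.543,-.216,.18,115))"
```

```text
t 6.6 p [0.4606 0.2849 0.1933] rot [ 1.796e+02 -1.000e-01  1.148e+02] F [ 0.   0.5 -1.5] w 0.055 q [-1.08  0.5   0.57  1.89 -0.35  0.85  0.11]
(0.543, -0.216, 0.18, 115) -> [-0.4892, -0.1358, 0.0114] [0.001, -0.0003, -0.0004]
```

Request:
move_arm --moves '[[[0.4,-0.03,-0.008,0,0,0,0],[0.4,-0.07,-0.019,0,0,0,0],[0.4,-0.115,-0.032,0,0,0,0],[0.4,-0.16,-0.044,0,0,0,0],[0.4,-0.205,-0.057,0,0,0,0]]]'

```text
clock: 7.1
position: [0.493, 0.0724, 0.1884]
tool_rot: [-3.141, -0.0, 2.005]
force: [1.2, 0.1, -0.8]
grip_width: 0.0552
finger_force: 45.3
```

Request:
move_arm --moves '[[[0.4,-0.045,-0.012,0,0,0,0],[0.4,-0.09,-0.025,0,0,0,0],[0.4,-0.135,-0.037,0,0,0,0],[0.4,-0.18,-0.05,0,0,0,0],[0.4,-0.22,-0.061,0,0,0,0]]]'

```text
clock: 7.6
position: [0.53, -0.1535, 0.1883]
tool_rot: [-3.141, -0.0, 2.004]
force: [0.9, 0.7, -2.5]
grip_width: 0.0551
finger_force: 45.3
```

```bash
python3 -c "
from h import *
go((.543,-.216,.18,115))"
```

```text
t 7.6 p [ 0.53   -0.1535  0.1883] rot [-180.    -0.   114.8] F [ 0.9  0.7 -2.5] w 0.0551 q [-0.23  0.52  0.57  1.86 -0.36  0.86  0.95]
(0.543, -0.216, 0.18, 115) -> [-0.0622, -0.0145, 0.0083] [-0.0001, -0.0, -0.0005]
```

Request:
move_arm --moves '[[[0.4,-0.03,-0.007,0.01,0,0,0],[0.4,-0.062,-0.014,0.025,0,0,0],[0.4,-0.062,-0.014,0.048,0,0,0],[0.4,-0.062,-0.014,0.048,0,0,0],[0.4,-0.062,-0.014,0.048,0,0,0]]]'

```text
clock: 8.1
position: [0.5435, -0.2128, 0.1406]
tool_rot: [-3.141, -0.001, 2.005]
force: [-0.4, 0.3, -1.2]
grip_width: 0.0551
finger_force: 45.3
```

Run:
```python
from h import *
from workcell import bot
go((.543,-.216,.12,115))
S=cam('side');T=cam('top')
s=bot.grab_frame('side')[:,:,::-1]; cv2.imwrite('pics/side3.png',s)
t=bot.grab_frame('top')[:,:,::-1]; cv2.imwrite('pics/top3.png',t)
p=bot.observe()['position']; mz=p[2]-.04
print('TCP',proj(S,p),'mouth',proj(S,[p[0],p[1],mz]),'base',proj(S,[p[0],p[1],mz+.098]))
for d in(-.031,.031): print(proj(S,np.array([p[0],p[1],mz])+d*S[3][0]))
cv2.imwrite('pics/p4.png',np.hstack([cv2.resize(s[170:250,325:405],None,fx=6,fy=6,interpolation=2),cv2.resize(t[130:210,330:380],None,fx=6,fy=6,interpolation=2)]))
```

```text
t 8.1 p [ 0.5435 -0.2128  0.1406] rot [-1.800e+02 -1.000e-01  1.149e+02] F [-0.4  0.3 -1.2] w 0.0551 q [-0.08  0.63  0.52  1.81 -0.42  0.81  1.08]
(0.543, -0.216, 0.12, 115) -> [-0.0027, -0.0017, 0.0206] [-0.0001, -0.0001, -0.0003]
TCP [366.60862206 203.22051915] mouth [365.83827914 214.91526595] base [367.77688383 185.48487823]
[355.27799436 214.91526595]
[376.39856392 214.91526595]
```

View pics/p4.png

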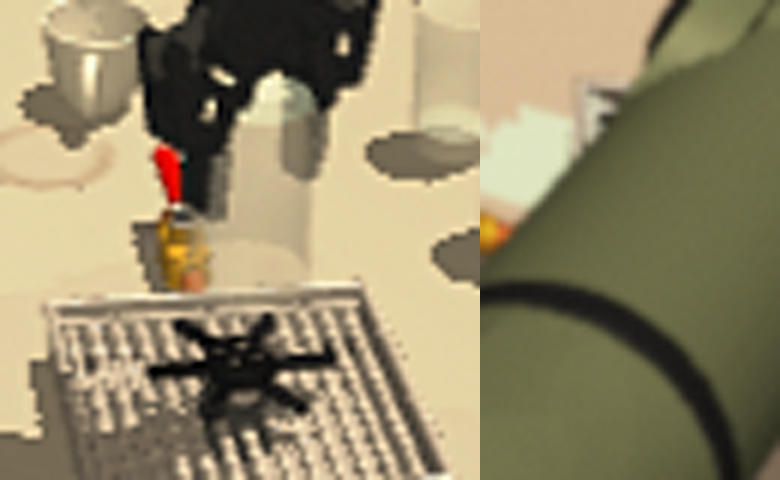

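The tumbler hangs above the star. Its mouth edges in the left half are near x=188 to 312, against 355 to 376 px predicted for a glass centred on the TCP. I'll check for tilt numerically.

Run:
```python
from h import *
from workcell import bot
a=cv2.imread('pics/side2.png').astype(int);b=cv2.imread('pics/side3.png').astype(int)
d=np.abs(a-b).max(2)
for v in range(184,224,2): print(v,' '.join(f'{x:3d}' for x in d[v,348:384]))
```

```text
184  67 211 201 197 196 195 193 192 191 194 193 194 197 204 180 151 199 195 200 104  22  42  38  31  36  83  79  89 162 197 189 192 192 161 120 109
186   7 214 200 195 197 196 192 191 192 190 197 157 120 200 192 191 195 199 173  57  43  36  35  27  35  56  86  82  91 149 199 196 172  68  20  13
188   6 163 198 193 195 193 193 191 194 196 178  75  14 202 198 203 142  79  44  27  22  19  22   9  53  77  83  87  93 110 170 113   9  17  13  10
190   2 111 206 193 193 197 196 191 192 196 183 155 165 197 199 179  82   7   5  13  13  15  16  12  72  78  82  92 122 129 120  84  19  12  11  10
192  17   6 141 181 202 197 199 192 193 192 192 192 193 194 182  91  13  18  17  16  15  14  12  28  85  84  87  92 113 130 114  68  17  12  11  11
194  11  12  15  21   9 110 181 196 195 194 194 194 194 198 131  45  14  18  17  15  13  16  16  42  85  84  88  93 107 115 100  49  15  12   9  10
196  10  12   9  11   8  14  40 109 203 196 193 188 145 102 107  77  14  16  15  15  13  13  17  43  87  86  88  94 107 119  93  16  13  11  10   9
198  11  11  10  10  11  11  43 165 202 199 195 190 149 110  94 
[... 1159 characters left out ...]
  41  46  23  10  14   9   9   8   6   7   5   4   5   6   6   4   5   5  10  15  13  10  10  10  10  11   9
216  11   6   7   6   6   7   8   8  20  34  39  31   7  12  11   8   9   6   5   6   6   8   7   8   7   5   6   8   2  12  11  10  12  10  10  10
218  11  11   8   8   6   7   8   7  11   7   8  18  18  18  16  17  19  18  18  14  18  19  13   8  13  14  15  14   9   9   9   8   7   7   7   7
220   7   9   8   6   6   7   6   7   7   6   7   7   8   8  17  26  25  28  31  32  30  24  21  16  10   6   9   5   7   9  10  11  11  11  11  11
222  10  10  11  12  10  11  11  11  11  10  10   9   9  10   8   7   8   7   7   9   7   3   5  10   8   6   9  10   8   6   9  11  10   6   9  10
```

The mouth centre is at about 366.1 px against 365.8 predicted, and the glass is upright and centred on the TCP. I'll align over the star and lower to just above it.

Request:
move_arm --moves '[[[0.4,-0.0025,-0.0015,0.01,0,0,0],[0.4,-0.0025,-0.0015,0.02,0,0,0],[0.4,-0.0025,-0.0015,0.02,0,0,0],[0.4,-0.0025,-0.0015,0.02,0,0,0],[0.4,-0.0025,-0.0015,0.02,0,0,0]]]'

```text
clock: 8.7
position: [0.5435, -0.2163, 0.1207]
tool_rot: [3.142, 0.0, 2.005]
force: [1.1, 1.1, -1.4]
grip_width: 0.0551
finger_force: 45.3
```

```bash
python3 -c "
from h import *
go((.543,-.216,.093,114.9))"
```

```text
t 8.7 p [ 0.5435 -0.2163  0.1207] rot [180.    0.  114.9] F [ 1.1  1.1 -1.4] w 0.0551 q [-0.06  0.66  0.5   1.82 -0.44  0.77  1.1 ]
(0.543, -0.216, 0.093, 114.9) -> [0.0005, -0.0004, 0.0277] [0.0, 0.0, -0.0001]
```

Request:
move_arm --moves '[[[0.4,0.0005,-0.0005,0.01,0,0,0],[0.4,0.0005,-0.0005,0.02,0,0,0],[0.4,0.0005,-0.0005,0.027,0,0,0],[0.4,0.0005,-0.0005,0.027,0,0,0],[0.4,0.0005,-0.0005,0.027,0,0,0]]]'

```text
clock: 9.2
position: [0.5427, -0.2161, 0.0934]
tool_rot: [-3.141, -0.0, 2.005]
force: [0.1, 0.1, -1.0]
grip_width: 0.0553
finger_force: 45.3
```

```bash
python3 -c "
from h import *
from workcell import bot
go((.543,-.216,.0825,114.9))
cv2.imwrite('pics/side4.png',bot.grab_frame('side')[:,:,::-1])
F=[bot.observe()['force'] for _ in range(5)];print(np.round(F,2))"
```

```text
t 9.2 p [ 0.5427 -0.2161  0.0934] rot [-180.    -0.   114.9] F [ 0.1  0.1 -1. ] w 0.0553 q [-0.05  0.7   0.48  1.84 -0.46  0.72  1.12]
(0.543, -0.216, 0.0825, 114.9) -> [-0.0001, 0.0003, 0.0109] [-0.0001, -0.0, -0.0001]
[[-0.2  -0.14 -0.75]
 [-0.2  -0.14 -0.75]
 [-0.2  -0.14 -0.75]
 [-0.2  -0.14 -0.75]
 [-0.2  -0.14 -0.75]]
```

Request:
move_arm --moves '[[[0.4,0,0,0.001,0,0,0],[0.4,0,0,0.002,0,0,0],[0.4,0,0,0.002,0,0,0]]]'

```text
clock: 9.55
position: [0.5428, -0.2159, 0.0916]
tool_rot: [3.141, 0.0, 2.005]
force: [0.6, 0.2, -1.3]
grip_width: 0.0553
finger_force: 45.3
```

Request:
move_arm --moves '[[[0.4,0,0,0.001,0,0,0],[0.4,0,0,0.002,0,0,0],[0.4,0,0,0.002,0,0,0]]]'

```text
clock: 9.85
position: [0.5429, -0.2159, 0.0896]
tool_rot: [3.141, 0.0, 2.005]
force: [-0.8, 0.7, 2.2]
grip_width: 0.0549
finger_force: 45.7
```

Request:
move_arm --moves '[[[0.4,0,0,0.001,0,0,0],[0.4,0,0,0.002,0,0,0],[0.4,0,0,0.002,0,0,0]]]'

```text
clock: 10.15
position: [0.5428, -0.2159, 0.0875]
tool_rot: [3.142, 0.0, 2.005]
force: [-0.8, 0.7, 3.4]
grip_width: 0.0551
finger_force: 45.8
```

Contact came at TCP z≈0.0897, as predicted. Pressing on to z≈0.0827.

Request:
move_arm --moves '[[[0.4,0,0,0.0015,0,0,0],[0.4,0,0,0.003,0,0,0],[0.4,0,0,0.004,0,0,0],[0.4,0,0,0.0048,0,0,0],[0.4,0,0,0.0048,0,0,0]]]'

```text
clock: 10.65
position: [0.5428, -0.2159, 0.0827]
tool_rot: [3.142, 0.0, 2.005]
force: [0.0, 0.9, 4.0]
grip_width: 0.0556
finger_force: 45.9
```

Run:
```python
from h import *
from workcell import bot
go((.543,-.216,.0827,114.9))
b=bot.grab_frame('side')[:,:,::-1]; cv2.imwrite('pics/side5.png',b); s=bot.observe(); print(np.round(s['force'],2),s['position'])
a=cv2.imread('pics/side4.png')
print(b[218:246,352:382].mean(), a[218:246,352:382].mean())
for n,im in(('before',a),('now',b)):
    for nm,x0,x1,y0,y1 in (('left arm',349,354,222,242),('right arm',377,382,222,242)):
        w=np.clip(110-im[y0:y1,x0:x1].max(2).astype(float),0,None); print(n,nm,(w*np.arange(y0,y1)[:,None]).sum()/w.sum())
cv2.imwrite('pics/p5.png',np.hstack([cv2.resize(i[190:250,335:400],None,fx=6,fy=6,interpolation=2) for i in(a,b)]))
S=cam('side'); print(proj(S,(.543,-.216,.05)),proj(S,(.543,-.216,.043)),proj(S,(.543,-.216,.036)))
```

```text
t 10.65 p [ 0.5428 -0.2159  0.0827] rot [180.    0.  114.9] F [0.  0.9 4. ] w 0.0556 q [-0.04  0.71  0.46  1.84 -0.47  0.7   1.13]
(0.543, -0.216, 0.0827, 114.9) -> [-0.0001, 0.0001, 0.0] [0.0, 0.0, -0.0001]
[-0.5   0.35  4.42] [ 0.54288227 -0.21596745  0.08279756]
114.75952380952381 114.09603174603174
before left arm 231.7875
before right arm 229.22114347357066
now left arm 233.54696132596686
now right arm 230.4983461962514
[364.84651649 230.05265378] [364.72019817 231.97007154] [364.59465115 233.87578139]
```

View pics/p5.png

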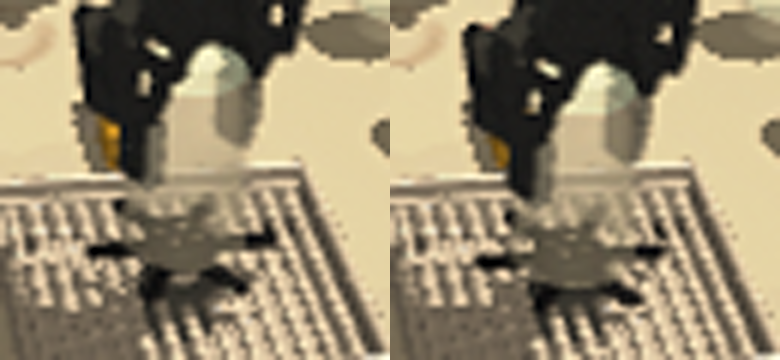

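The star has gone down about 1.5 px, roughly 6 mm. The left arm tip moved from (90,250) to (480,262) in the crops. The force of about 5.7 N including the glass's weight agrees. Holding for three seconds.

Request:
move_arm --moves '[[[0.4,0,0,0.0003,0,0,0],[0.4,0,0,0.0003,0,0,0],[0.4,0,0,0.0003,0,0,0],[0.4,0,0,0.0003,0,0,0],[0.4,0,0,0.0003,0,0,0]]]'

```text
clock: 11.2
position: [0.5428, -0.2159, 0.0825]
tool_rot: [3.142, -0.0, 2.005]
force: [0.2, 0.5, 4.2]
grip_width: 0.0551
finger_force: 45.9
```

Request:
move_arm --moves '[[[0.4,0,0,0,0,0,0],[0.4,0,0,0,0,0,0],[0.4,0,0,0,0,0,0],[0.4,0,0,0,0,0,0],[0.4,0,0,0,0,0,0]]]'

```text
clock: 11.7
position: [0.5428, -0.2159, 0.0825]
tool_rot: [3.142, 0.0, 2.005]
force: [0.2, -0.2, 4.9]
grip_width: 0.055
finger_force: 45.9
```

Request:
move_arm --moves '[[[0.4,0,0,0,0,0,0],[0.4,0,0,0,0,0,0],[0.4,0,0,0,0,0,0],[0.4,0,0,0,0,0,0],[0.4,0,0,0,0,0,0]]]'

```text
clock: 12.2
position: [0.5428, -0.216, 0.0825]
tool_rot: [3.142, 0.0, 2.005]
force: [-0.2, 1.5, 4.4]
grip_width: 0.0549
finger_force: 45.9
```

Request:
move_arm --moves '[[[0.4,0,0,0,0,0,0],[0.4,0,0,0,0,0,0],[0.4,0,0,0,0,0,0],[0.4,0,0,0,0,0,0],[0.4,0,0,0,0,0,0]]]'

```text
clock: 12.7
position: [0.5428, -0.216, 0.0825]
tool_rot: [3.142, 0.0, 2.005]
force: [0.0, 1.3, 5.6]
grip_width: 0.0552
finger_force: 45.9
```

Request:
move_arm --moves '[[[0.4,0,0,0,0,0,0],[0.4,0,0,0,0,0,0],[0.4,0,0,0,0,0,0],[0.4,0,0,0,0,0,0],[0.4,0,0,0,0,0,0]]]'

```text
clock: 13.2
position: [0.5428, -0.216, 0.0825]
tool_rot: [-3.142, -0.0, 2.005]
force: [0.5, 1.3, 4.3]
grip_width: 0.0552
finger_force: 45.9
```

Request:
move_arm --moves '[[[0.4,0,0,0,0,0,0],[0.4,0,0,0,0,0,0],[0.4,0,0,0,0,0,0],[0.4,0,0,0,0,0,0],[0.4,0,0,0,0,0,0]]]'

```text
clock: 13.7
position: [0.5428, -0.2159, 0.0825]
tool_rot: [-3.142, 0.0, 2.005]
force: [0.1, 1.1, 5.7]
grip_width: 0.055
finger_force: 45.9
```

Request:
move_arm --moves '[[[0.4,0,0,0,0,0,0],[0.4,0,0,0,0,0,0],[0.4,0,0,0,0,0,0],[0.4,0,0,0,0,0,0],[0.4,0,0,0,0,0,0]]]'

```text
clock: 14.2
position: [0.5428, -0.2159, 0.0825]
tool_rot: [3.142, 0.0, 2.005]
force: [0.0, 1.3, 5.0]
grip_width: 0.0552
finger_force: 45.9
```

Run:
```python
from h import *
from workcell import bot
go()
F=[];I=[]
for k in range(8):
    I.append(bot.grab_frame('side')[:,:,::-1].astype(float)); F.append(bot.observe()['force'])
print(np.mean(F,0),np.std(F,0)); b=np.mean(I,0); a=cv2.imread('pics/side2.png').astype(float)
for nm,x0,x1 in (('L',349,354),('R',377,382)):
    v=[]
    for im in(a,b):
        w=np.clip(100-im[222:242,x0:x1].max(2),0,None)
        if nm=='R': w[12:]=0
        v.append((w*np.arange(222,242)[:,None]).sum()/w.sum())
    print(nm,v)
```

```text
t 14.2 p [ 0.5428 -0.2159  0.0825] rot [180.    0.  114.9] F [0.  1.3 5. ] w 0.0552 q [-0.04  0.71  0.46  1.84 -0.47  0.7   1.13]
[0.60222841 1.15666262 4.45213914] [0.48956727 0.30330333 0.59721349]
L [np.float64(231.53197674418604), np.float64(233.3608351574339)]
R [np.float64(229.1447852760736), np.float64(230.5208637765871)]
```

```bash
python3 -c "
from workcell import bot
print(bot.job_done())"
```

```text
the job is handed in; nothing more can be done
None
```

I opened the tap to its stop, lowered the tumbler mouth-down over the star and held the star about 7 mm down (force and height readings; the camera suggested 5–7 mm) for over three seconds. I handed the job in at about 15 s with the tumbler still gripped and pressing; no verdict came back.

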